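Lay out the sharpening stones

ROBOT

A 7-joint arm with a two-finger parallel gripper is mounted at the origin on a cart in front of the work surface, level with it; the furniture and walls round the work are solid. World frame = base frame: x ahead of the robot, y to its left, z up, the work surface at z = 0. Lengths are in m, angles in degrees, forces in N, time in s.
With the tool pointing down it reaches from about 0.35 to 0.9 m from the base axis. Payload 7.2 kg.
Tool frame: the origin (TCP) lies midway between the tips of the shut fingers; the grasp point (between the pads) lies 19 mm behind it; z points along the fingers, y is the line along which they close (so a half turn about z gives the same grasp; the last joint's range is limited). The gripper opens to 88 mm and grips with 3 to 60 N. Pads are 20 mm wide; open, the fingers measure 115 mm over their backs; the gripper's body (75 mm by 178 mm) begins 61 mm behind the grasp point.
Start: joints at [-78.163, 23.554, -0.728, 91.456, 0.321, 64.991, -4.71], TCP at [0.17, 0.602, 0.223] pointing down, gripper open.
Joint ranges: [-169.25, 169.25], [-16.82, 113.86], [-84.01, 82.57], [7.8, 145.47], [-59.2, 239.2], [7.22, 106.19], [-163.78, 163.78]. Speed limits (degrees/s): [136.94, 136.94, 172.46, 172.46, 180, 180, 180].

INTERFACE

Orientations are given as a 3x3 rotation matrix whose columns are the frame's x, y, z axes.
In Python, from rig import robot gives the robot as it stands. The module is installed in compiled form; this text tells all that it offers.
- The arm moves only by the shell command python3 -m pendant 'ROWS' [FORCE]. ROWS is JSON, a list that holds one entry, the list of rows, each a list of 7 numbers: the shift along the tool's x, y, z in mm, then the turn, a rotation vector about the tool's x, y, z in degrees, then the finger opening in mm, from 0 to 87.8. A call has 1 to 12 rows; each row shifts and turns the commanded pose from where the row before left it, along the tool's axes as they then stand; what a row does not reach is not made up. A row lasts 1/10 s, in which the tool goes at most 50 mm and 8.59 degrees, less where a joint would pass 70% of its speed; a pose out of reach is approached as far as the arm can. A call is refused whole if a number of a shift passes 50 or a number of a turn 8.59, either way. A call with a gripper value outside its range is refused whole. The fingers move at their own pace and stop on an object; FORCE is the grip in N (left out, the last holds). Time passes only in rows, so rows that do not move let the fingers close. It gives the time, the measured TCP pose, the force, the opening and the grip force at its end, in the units of the state.
- robot.observe(): the state, without advancing time (a new reading comes with each control period).
- robot.grab_frame(name): name is "scene" or "top" or "wrist"; returns the picture (384x512x3 uint8, blue, green, red); there is no depth.
- robot.calibration(name): a dict with "mtx" (3x3 intrinsics, pixels), "R" (3x3) and "t" (3): a world point X has camera coordinates R X + t; the wrist camera has in their place "mount" (4x4, takes a point from camera to tool coordinates, whose origin is the TCP and whose axes are the flange's). Camera axes: x right, y down, z forward; pixel columns grow to the right and rows downward; lengths in m; the calibration is good to about 2 mm. A picture is of the moment at which its call begins: read the wrist's pose just before it. calibration takes no time and is no camera call.
- robot.hand_in(): hands the job in; it is judged then, once.
The state is a dict: "t": time; "joint_positions": joint angles; "qvel": joint speeds; "effort": joint torques, N m; "eef_pos": TCP position; "tcp_rot": TCP orientation; "contact_force": force on the tool from outside, world axes, zero at the start; "torque": the same for the moment, N m; "finger_gap": opening from 0.0 (shut) to 1.0 (fully open); "gripper_force": force on a finger pad.
Only numpy, scipy, OpenCV 4.12 (cv2) and the standard library are available. Lean on these libraries where they do the work, as an engineer would, in place of code of your own. Each camera call takes 0.05 s, during which the arm holds its last target. There are 200 camera calls.

TASK

Set up for sharpening: take the pile of stones apart and lay each stone flat in the recess of its own holder (dark grey coarse stone in the small dark one, orange medium in the reddish-brown, cream fine in the large pale one), then lay the little blue-green dressing stone flat on the middle of the fine stone; until then it may wait on any bare bit of bench. The stones are brittle, so set them down without dropping them, and leave the marking gauge and the chisel where they lie.

Things in the scene. Friction and masses are not known exactly. Their poses are not given: they have to be found in the camera images.
- dressing_stone: Small blue-green dressing stone, 60 x 36 x 22 mm, about 0.1 kg, edges rounded 3 mm. Origin: centre of its underside; x along its length, y across, z up. It starts on top of the pile, on the coarse stone. The bench from x 0.42 to 0.64 m and y -0.48 to 0.46 m is bare except for the things listed here and the vice.
- coarse_stone: Dark grey, nearly black coarse sharpening stone, 125 x 48 x 25 mm, brittle, edges rounded 2 mm. Origin: centre of its underside; x along its 125 mm length, y across its width, z up. About 0.29 kg. It starts third from the bottom of the pile, on the medium stone, under the dressing stone.
- medium_stone: Brick-orange medium sharpening stone, 165 x 54 x 25 mm, brittle, edges rounded 2 mm. Origin: centre of its underside; x along its 165 mm length, y across its width, z up. About 0.42 kg. It starts second in the pile, on the fine stone.
- fine_stone: Cream-white fine sharpening stone, 200 x 60 x 25 mm, brittle, edges rounded 2 mm. Origin: centre of its underside; x along its 200 mm length, y across its width, z up. About 0.57 kg. It starts at the bottom of the pile, on the bench; the stones of the pile lie a little askew on one another.
- coarse_holder: Shop-made holder of dark wood for the coarse stone, fixed to the bench, 169 x 92 mm outside, 20 mm high, with a black rubber mat in its recess. Origin: centre of its underside, z = 0 on the bench; x along its length, y across, z up. The recess is 141 x 64 mm (8 mm clear on every side of the stone); the mat the stone lies on has its top 14 mm above the bench, and the keeper strips round it (14 mm wide) are 20 mm high, so they rise only 6 mm above the mat.
- medium_holder: Shop-made holder of reddish-brown wood for the medium stone, fixed to the bench, 209 x 98 mm outside, 20 mm high, with a black rubber mat in its recess. Origin: centre of its underside, z = 0 on the bench; x along its length, y across, z up. The recess is 181 x 70 mm (8 mm clear on every side of the stone); the mat the stone lies on has its top 14 mm above the bench, and the keeper strips round it (14 mm wide) are 20 mm high, so they rise only 6 mm above the mat.
- fine_holder: Shop-made holder of pale wood for the fine stone, fixed to the bench, 244 x 104 mm outside, 20 mm high, with a black rubber mat in its recess. Origin: centre of its underside, z = 0 on the bench; x along its length, y across, z up. The recess is 216 x 76 mm (8 mm clear on every side of the stone); the mat the stone lies on has its top 14 mm above the bench, and the keeper strips round it (14 mm wide) are 20 mm high, so they rise only 6 mm above the mat.
- marking_gauge: Wooden marking gauge, loose: a 200 mm beam (17 mm square, 17 to 34 mm above the bench) with a head 62 mm wide and 67 mm high about 30 mm from its middle. Origin: on the bench under the beam's middle; y along the beam. It lies behind the vice, between the left and the right part of the bench, and must stay where it is. The vice itself (not listed) is 140 mm high and stands at x 0.2 to 0.48 m, y -0.04 to 0.16 m from the robot: keep clear of it and carry things over it.
- chisel: Wood chisel with a pale handle, loose, 270 mm long, 29 mm thick, lying near the bench's front edge. Origin: under its middle; y along its length. Leave it where it is.
There are look-alikes about, which are no part of the job. Leave any yellow look-alike of the dressing_stone alone.

How it is judged (in metres and radians):
At the end, for the whole second after the job is handed in: Each stone lies flat in its own holder's recess (underside 11 to 16.5 mm above the bench, centre within 12.5 mm of the holder's, lengthwise within 0.15 rad, tilt under 0.04); the dressing stone lies flat (tilt under 0.06) on the fine stone, centre within 20 mm of its centre; all at rest (horizontal distance between coarse_stone and coarse_holder below 0.0125 m and angle between the x axis of coarse_stone and the x axis of coarse_holder, either way round below 0.15 rad and z of coarse_stone in the frame of coarse_holder between 0.011 and 0.0165 m and angle between each of coarse_stone, medium_stone, fine_stone's own z axis and vertical below 0.04 rad and horizontal distance between medium_stone and medium_holder below 0.0125 m and angle between the x axis of medium_stone and the x axis of medium_holder, either way round below 0.15 rad and z of medium_stone in the frame of medium_holder between 0.011 and 0.0165 m and horizontal distance between fine_stone and fine_holder below 0.0125 m and angle between the x axis of fine_stone and the x axis of fine_holder, either way round below 0.15 rad and z of fine_stone in the frame of fine_holder between 0.011 and 0.0165 m and horizontal distance between dressing_stone and fine_stone below 0.02 m and z of dressing_stone in the frame of fine_stone between 0.022 and 0.028 m and angle between dressing_stone's own z axis and vertical below 0.06 rad and linear speed of each of fine_stone, medium_stone, coarse_stone, dressing_stone below 0.01 m/s); the robot touches nothing.
It fails at once if a stone is dropped: it falls free of the fingers faster than 0.6 m/s (from more than about 2 cm) ((linear speed of fine_stone above 0.6 m/s and contact force between the fingers and fine_stone below 0.05 N) or (linear speed of medium_stone above 0.6 m/s and contact force between the fingers and medium_stone below 0.05 N) or (linear speed of coarse_stone above 0.6 m/s and contact force between the fingers and coarse_stone below 0.05 N) or (linear speed of dressing_stone above 0.6 m/s and contact force between the fingers and dressing_stone below 0.05 N)).
It fails at once if the chisel is pushed more than 2 cm from where it lay (distance of chisel from where it was at the start of the episode above 0.02 m).
It fails at once if the marking gauge is pushed more than 2 cm from where it lay (distance of marking_gauge from where it was at the start of the episode above 0.02 m).
It also fails if it takes over 128 s, if anything falls off the work surface, if the arm or the gripper's body presses on something with over 40 N, if the wrist force passes 120 N, or if a joint passes its speed limit or range.

## Working session

There is one attempt and no reset: what is moved stays moved. The work goes in short steps, Python scripts to look and compute and a shell command to move; the robot and the scene stay as the last step left them, time stands still between calls to the robot, and variables do not carry over. Pictures are saved under pics/ and viewed, at most 18 in all, crops included, and the job is handed in when it is done.

```bash
mkdir -p pics; ls; python3 - <<'E'
from rig import robot
import cv2,json
s=robot.observe(); print(s)
for n in("scene","top","wrist"):
    im=robot.grab_frame(n); cv2.imwrite(f"pics/{n}0.png",im)
    c=robot.calibration(n); print(n,c)
a=cv2.imread("pics/top0.png"); 
E
```

```text
pics
{'t': 0.0, 'joint_positions': array([-78.16340406,  23.60079996,  -0.73065248,  91.50301547,
         0.31942933,  64.988989  ,  -4.70928548]), 'qvel': array([ 0.00678241,  0.08134257, -0.00038475, -0.06007662, -0.02946617,
       -0.05887149,  0.04029116]), 'effort': array([-8.64199865e-04, -5.87960529e+01,  6.41262922e-01, -2.91073036e+01,
       -5.37986727e-02,  1.82573567e-02,  1.33669732e-04]), 'eef_pos': array([0.16946388, 0.60107372, 0.22180771]), 'tcp_rot': array([[-9.62498715e-01,  2.71286000e-01, -3.58870670e-04],
       [ 2.71286228e-01,  9.62497480e-01, -1.54366085e-03],
       [-7.33614622e-05, -1.58312826e-03, -9.99998744e-01]]), 'contact_force': array([ 0.22909532,  0.23387228, -0.45109444]), 'torque': array([0.02415781, 0.04124573, 0.0083549 ]), 'gripper_force': 0.0, 'finger_gap': 1.0000044629341813}
scene {'mtx': array([[475.77962621,   0.        , 251.26096696],
       [  0.        , 475.77962621, 190.76988004],
       [  0.        ,   0.        ,   1.        ]]), 'R': array([[ 0.75882875, -0.65126383, -0.00586208],
       [-0.50179771, -0.57889116, -0.6427161
[... 297 characters left out ...]
7, -0.99962441, -0.0114627 ],
       [-0.99150516, -0.02322286, -0.12797738],
       [ 0.12766312,  0.01455101, -0.99171084]]), 't': array([-0.09374203,  0.50280192,  1.28226646])}
wrist {'mtx': array([[333.38922043,   0.        , 255.68747533],
       [  0.        , 333.38922043, 185.48370305],
       [  0.        ,   0.        ,   1.        ]]), 'mount': array([[ 2.51644599e-04, -9.69335378e-01, -2.45741453e-01,
         6.63243389e-02],
       [ 9.99999935e-01,  3.07340218e-04, -1.88292059e-04,
         5.69968934e-05],
       [ 2.58044386e-04, -2.45741389e-01,  9.69335392e-01,
        -1.61036454e-01],
       [ 0.00000000e+00,  0.00000000e+00,  0.00000000e+00,
         1.00000000e+00]])}
```

View pics/top0.png

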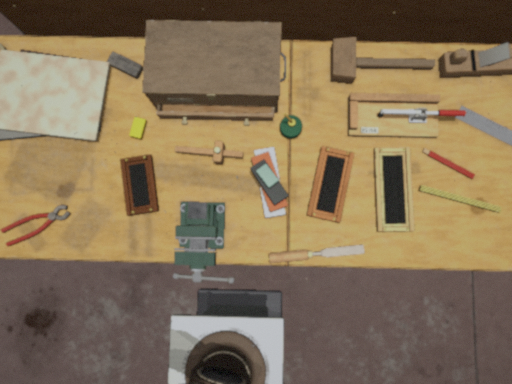

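View pics/scene0.png

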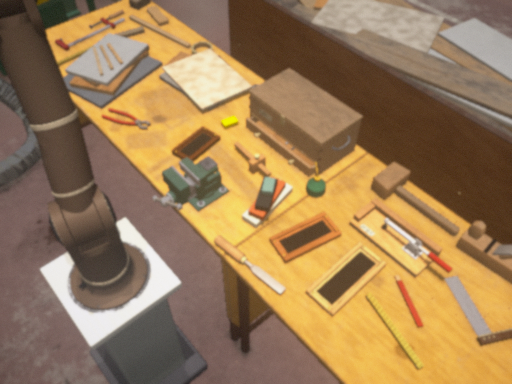

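The top view shows the pile at about (269,182). The holders are coarse (140,185), medium (331,184) and fine (393,190). The vice is at (200,235), the gauge at (215,153) and the chisel at (315,254). Candidates for the dressing stone are the blue-green block on the pile (267,175) and the yellow block (137,128). I choose the blue-green one, as the description says.

```bash
cat > h.py <<'E'
from rig import robot
import numpy as np, cv2
def cam(name, s=None):
    c=robot.calibration(name)
    if name!="wrist": return c["mtx"],c["R"].T,-c["R"].T@c["t"]
    M=c["mount"]; R=s["tcp_rot"]
    return c["mtx"],R@M[:3,:3],R@M[:3,3]+s["eef_pos"]
def ray(C,px,z):
    K,R,o=C
    p=np.atleast_2d(np.asarray(px,float)); d=(R@np.linalg.inv(K)@np.c_[p,np.ones(len(p))].T).T
    return o+d*((z-o[2])/d[:,2])[:,None]
def proj(C,X):
    K,R,o=C; p=K@(R.T@(np.asarray(X)-o)); return p[:2]/p[2]
def blobs(mask,C,z,amin=30):
    "contours -> min-area rectangle on plane z: centre, sizes(mm), long-axis angle (deg from world x)"
    out=[]
    for c in cv2.findContours(mask.astype(np.uint8),cv2.RETR_EXTERNAL,cv2.CHAIN_APPROX_NONE)[0]:
        if cv2.contourArea(c)<amin: continue
        w=ray(C,c[:,0]+0.,z)[:,:2]
        (cx,cy),(a,b),t=cv2.minAreaRect((w*1000).astype(np.float32))
        if a<b: a,b,t=b,a,t+90
        out.append((round(cx),round(cy),round(a),round(b),round((t+90)%180-90,1),c[:,0].mean(0).round()))
    return out
def snap(name,f=None):
    s=robot.observe(); im=robot.grab_frame(name)
    if f: cv2.imwrite("pics/"+f,im)
    return s,im,cam(name,s)
E
python3 - <<'E'
from h import *
C=cam("top"); im=cv2.imread("pics/top0.png"); h=cv2.cvtColor(im,cv2.COLOR_BGR2HSV)
dark=h[...,2]<60
dark[:140]=0;dark[225:]=0
for b in blobs(dark,C,.014,100): print("dark",b)
roi=np.zeros(dark.shape,bool); roi[145:220,245:292]=1
print("white",blobs(roi&(h[...,1]<60)&(h[...,2]>140),C,.025))
print("orange",blobs(roi&(h[...,1]>150)&(h[...,0]<14),C,.05))
print("grey",blobs(roi&(h[...,1]<90)&(h[...,2]<100),C,.075))
print("teal",blobs(roi&(h[...,0]>70)&(h[...,0]<100)&(h[...,2]>95)&(h[...,2]<160),C,.097,10))
for n,p,z in[("vice r",(225,235),.1),("gauge r",(244,154),.03),("yellow",(137,128),.02),("pliers",(67,210),0),("chisel",(310,253),.02)]: print(n,ray(C,p,z))
a=cv2.resize(im[140:225,240:300],None,fx=7,fy=7,interpolation=cv2.INTER_CUBIC); cv2.imwrite("pics/crop1.png",a)
E
```

```text
dark (517, 267, 122, 45, 10.9, array([139., 185.]))
dark (533, -288, 157, 46, -11.4, array([330., 184.]))
dark (522, -469, 192, 52, 1.9, array([394., 189.]))
white [(478, -121, 90, 61, 11.2, array([269., 206.])), (576, -103, 113, 61, 10.8, array([269., 164.]))]
orange []
grey [(523, -109, 121, 47, 35.8, array([267., 182.]))]
teal [(539, -101, 64, 35, 34.8, array([264., 176.]))]
vice r [[0.37483572 0.00473071 0.1       ]]
gauge r [[ 0.61111215 -0.0361987   0.03      ]]
yellow [[0.68395821 0.28108692 0.02      ]]
pliers [[0.43923718 0.4774688  0.        ]]
chisel [[ 0.33254566 -0.23048517  0.02      ]]
```

View pics/crop1.png

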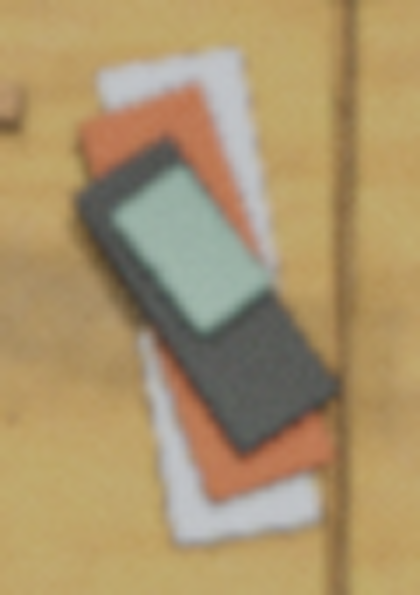

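The close crop confirms the pile: a blue-green dressing stone on the dark coarse stone, then orange, then white. Its centre is near (0.539, -0.101) at an angle of about 35°. Sizes fit: teal 64x35, grey 121x47. I'll go above it now.

```bash
python3 -m pendant '[[[-34,-36,-3,0,0,0,87],[-34,-36,-3,0,0,0,87],[-34,-36,-3,0,0,0,87],[-34,-36,-3,0,0,0,87],[-34,-36,-3,0,0,0,87],[-34,-36,-3,0,0,0,87],[-34,-36,-3,0,0,0,87],[-34,-36,-3,0,0,0,87],[-34,-36,-3,0,0,0,87],[-34,-36,-3,0,0,0,87],[-34,-36,0,0,0,0,87],[-34,-36,0,0,0,0,87]]]' && python3 -m pendant '[[[-34,-36,0,0,0,0,87],[-34,-36,0,0,0,0,87],[-34,-36,0,0,0,0,87],[-34,-36,0,0,0,0,87],[0,0,0,0,0,-8.5,87],[0,0,0,0,0,-8.5,87],[0,0,0,0,0,-8.5,87],[0,0,0,0,0,-8.5,87],[0,0,0,0,0,-8.5,87],[0,0,0,0,0,-8.5,87],[0,0,0,0,0,0,87],[0,0,0,0,0,0,87]]]'
python3 - <<'E'
from h import *
s,im,C=snap("wrist","w1.png"); print(s["joint_positions"].round())
E
```

```text
t: 1.35
eef_pos: [0.4456, 0.0731, 0.253]
tcp_rot: [[-0.963, 0.271, 0.001], [0.271, 0.963, 0.001], [-0.001, 0.001, -1.0]]
contact_force: [0.6, 0.9, 0.2]
finger_gap: 0.99
gripper_force: 0.0
t: 2.55
eef_pos: [0.5367, -0.1006, 0.2525]
tcp_rot: [[-0.819, -0.573, -0.0], [-0.573, 0.819, 0.0], [0.0, 0.0, -1.0]]
contact_force: [-0.4, -1.0, -0.6]
finger_gap: 0.986
gripper_force: 0.0
[-14.  15.  24. 102.  -6.  65. 137.]
```

View pics/w1.png

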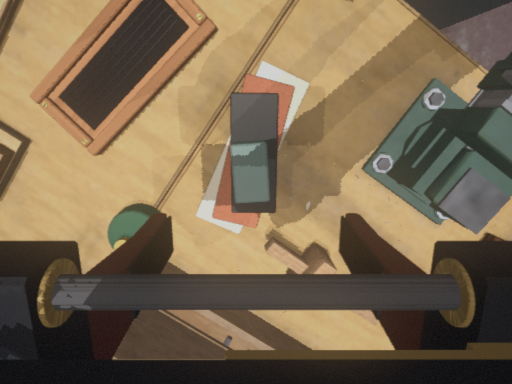

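The wrist view shows the dressing stone at (253,173) on the dark stone (254,150), then orange and white beneath. The medium holder is at (125,70) and the vice at (440,150). I'll measure these at their heights.

```bash
python3 - <<'E'
from h import *
im=cv2.imread("pics/w1.png"); s=robot.observe(); C=cam("wrist",s); h=cv2.cvtColor(im,cv2.COLOR_BGR2HSV)
for p in [(253,160),(253,195),(254,110),(283,95),(240,215),(296,75),(110,60)]: print(p,h[p[1],p[0]])
roi=np.zeros(h.shape[:2],bool); roi[60:240,195:310]=1
teal=roi&(h[...,0]>60)&(h[...,0]<100)&(h[...,1]>45)
print("teal",blobs(teal,C,.097))
for b in blobs(roi&(h[...,2]<110)&((h[...,1]<110)|teal),C,.075,100): print("coarse",b)
for b in blobs(roi&(h[...,0]<12)&(h[...,1]>130),C,.05,100): print("orange",b)
for b in blobs(roi&(h[...,1]<45)&(h[...,2]>130),C,.025,60): print("white",b)
E
```

```text
(253, 160) [70 23 98]
(253, 195) [ 68  23 120]
(254, 110) [11 22 94]
(283, 95) [  9 127 183]
(240, 215) [  9 126 206]
(296, 75) [ 18 101 184]
(110, 60) [ 9 69 63]
teal []
coarse (527, -110, 124, 48, 35.0, array([253., 151.]))
orange (563, -120, 37, 9, 21.2, array([226., 174.]))
white (535, -118, 33, 13, -51.4, array([244., 148.]))
white (579, -103, 107, 58, 10.8, array([218., 192.]))
white (467, -124, 60, 59, 10.5, array([285.,  91.]))
```

```bash
python3 - <<'E'
from h import *
im=cv2.imread("pics/w1.png"); s=robot.observe(); C=cam("wrist",s)
h=cv2.cvtColor(cv2.medianBlur(im,5),cv2.COLOR_BGR2HSV)
roi=np.zeros(h.shape[:2],bool); roi[60:225,225:285]=1
teal=roi&(h[...,0]>45)&(h[...,0]<105)&(h[...,1]>12)&(h[...,2]<190)
teal=cv2.morphologyEx(teal.astype(np.uint8),cv2.MORPH_OPEN,np.ones((7,7)))
print("teal",blobs(teal,C,.097))
roi[:]=0; roi[60:240,195:310]=1
for b in blobs(roi&(h[...,0]<13)&(h[...,1]>115)&(h[...,1]<140),C,.05,100): print("orange",b)
E
```

```text
teal [(541, -104, 59, 34, 37.9, array([250., 172.]))]
orange (573, -94, 77, 53, 20.8, array([232., 198.]))
orange (486, -129, 65, 55, 20.7, array([271., 101.]))
```

```bash
python3 -m pendant '[[[-2,-5,40,0,0,-2,70],[0,0,45,0,0,0,70],[0,0,45,0,0,0,70],[0,0,28,0,0,0,70],[0,0,10,0,0,0,70],[0,0,0,0,0,0,70],[0,0,0,0,0,0,30],[0,0,0,0,0,0,30],[0,0,0,0,0,0,30],[0,0,0,0,0,0,30]]]' 20
```

```text
t: 3.6
eef_pos: [0.542, -0.1034, 0.0856]
tcp_rot: [[-0.796, -0.605, 0.002], [-0.605, 0.796, 0.0], [-0.001, -0.001, -1.0]]
contact_force: [-0.7, 0.5, -0.1]
finger_gap: 0.469
gripper_force: 0.0
```

```bash
python3 -m pendant '[[[0,0,0,0,0,0,30],[0,0,0,0,0,0,30],[0,0,-5,0,0,0,30],[0,0,-20,0,0,0,30],[0,0,-40,0,0,0,30],[0,0,-40,0,0,0,30],[0,0,-30,0,0,0,30],[0,0,0,0,0,0,30]]]' 20
```

```text
t: 4.4
eef_pos: [0.5435, -0.104, 0.2239]
tcp_rot: [[-0.796, -0.605, 0.007], [-0.605, 0.796, -0.0], [-0.005, -0.004, -1.0]]
contact_force: [0.3, -0.8, -0.2]
finger_gap: 0.406
gripper_force: 19.9
```

Gripped: the gap is 35.7 mm, which matches the 36 mm stone. I'll carry it left and look down before setting it down.

```bash
python3 -m pendant '[[[-15,19,0,0,0,0,30],[-29,38,0,0,0,0,30],[-29,38,0,0,0,0,30],[-29,38,0,0,0,0,30],[-29,38,0,0,0,0,30],[-29,38,0,0,0,0,30],[-29,38,0,0,0,0,30],[-29,38,0,0,0,0,30],[-29,38,0,0,0,0,30],[-29,38,0,0,0,0,30],[-15,19,0,0,0,0,30],[0,0,0,0,0,0,30]]]'
python3 - <<'E'
from h import *
s,im,C=snap("wrist","w2.png"); print(s["joint_positions"].round(), proj(C,[s["eef_pos"][0],s["eef_pos"][1],0]))
E
```

```text
t: 5.6
eef_pos: [0.5404, 0.3801, 0.2172]
tcp_rot: [[-0.792, -0.611, -0.003], [-0.611, 0.792, 0.0], [0.002, 0.002, -1.0]]
contact_force: [-0.0, 0.3, -2.4]
finger_gap: 0.408
gripper_force: 19.9
[-48.  28.  13.  87.  -7.  66.  94.] [255.64705299 161.1506678 ]
```

View pics/w2.png

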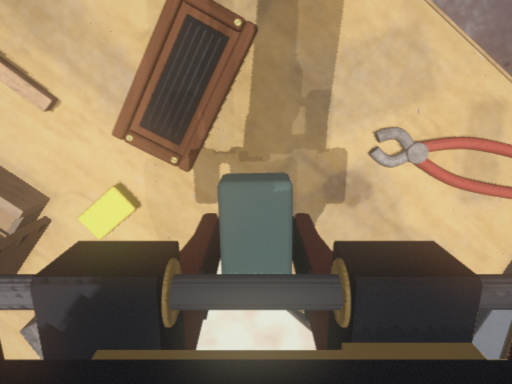

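The spot under the stone at (255,161) is bare bench, with the pliers at (415,153) and the coarse holder at (185,80) clear of it. I'll set the stone down and measure the coarse holder from this picture.

```bash
python3 - <<'E'
from h import *
im=cv2.imread("pics/w2.png"); s=robot.observe(); C=cam("wrist",s); h=cv2.cvtColor(im,cv2.COLOR_BGR2HSV)
roi=np.zeros(h.shape[:2],bool); roi[0:172,110:262]=1
for p in[(185,80),(160,90),(240,130),(140,100)]: print(h[p[1],p[0]])
m=roi&(h[...,2]<85)&(h[...,1]<90)
m=cv2.morphologyEx(m.astype(np.uint8),cv2.MORPH_OPEN,np.ones((3,3)))
for b in blobs(m,C,.014,300): print("mat",b)
E
python3 -m pendant '[[[0,0,25,0,0,0,30],[0,0,45,0,0,0,30],[0,0,45,0,0,0,30],[0,0,45,0,0,0,30],[0,0,25,0,0,0,30],[0,0,10,0,0,0,30],[0,0,5,0,0,0,30],[0,0,0,0,0,0,30]]]'
```

```text
[14 42 66]
[15 58 70]
[ 19 108 200]
[ 12 131  97]
mat (520, 263, 123, 47, 10.1, array([183.,  81.]))
t: 6.45
eef_pos: [0.5437, 0.3747, 0.0203]
tcp_rot: [[-0.797, -0.605, 0.001], [-0.605, 0.797, 0.0], [-0.001, -0.0, -1.0]]
contact_force: [0.6, 0.3, -1.0]
finger_gap: 0.41
gripper_force: 19.9
```

```bash
python3 -m pendant '[[[0,0,5,0,0,0,30],[0,0,3,0,0,0,30],[0,0,2,0,0,0,30],[0,0,0,0,0,0,30]]]'
```

```text
t: 6.85
eef_pos: [0.5433, 0.3756, 0.0104]
tcp_rot: [[-0.796, -0.605, 0.001], [-0.605, 0.796, 0.001], [-0.001, 0.0, -1.0]]
contact_force: [-0.2, -0.8, 2.5]
finger_gap: 0.406
gripper_force: 19.9
```

```bash
python3 -m pendant '[[[0,0,0,0,0,0,60],[0,0,0,0,0,0,87],[0,0,0,0,0,0,87],[0,0,-20,0,0,0,87],[0,0,-40,0,0,0,87],[0,0,-45,0,0,0,87],[0,0,-45,0,0,0,87],[0,0,-45,0,0,0,87],[0,0,-25,0,0,0,87],[16,-20,0,0,0,0,87],[31,-38,0,0,0,0,87],[31,-38,0,0,0,0,87]]]' && python3 -m pendant '[[[31,-38,0,0,0,0,87],[31,-38,0,0,0,0,87],[31,-38,0,0,0,0,87],[31,-38,0,0,0,0,87],[31,-38,0,0,0,0,87],[31,-38,0,0,0,0,87],[31,-38,0,0,0,0,87],[12,-15,0,0,0,2,87],[0,0,0,0,0,0,87]]]'
python3 - <<'E'
from h import *
s,im,C=snap("wrist","w3.png"); h=cv2.cvtColor(cv2.medianBlur(im,5),cv2.COLOR_BGR2HSV)
roi=np.zeros(h.shape[:2],bool); roi[20:240,190:320]=1
for b in blobs(roi&(h[...,2]<125)&(h[...,1]<60),C,.075,300): print("coarse",b)
R=s["tcp_rot"];print(s["eef_pos"].round(4),R[:2,:2].round(3), np.degrees(np.arctan2(R[1,1],R[0,1])))
E
```

```text
t: 8.05
eef_pos: [0.5386, 0.2509, 0.2296]
tcp_rot: [[-0.795, -0.607, 0.0], [-0.607, 0.795, 0.0], [-0.0, -0.0, -1.0]]
contact_force: [0.4, -0.7, 0.8]
finger_gap: 0.988
gripper_force: 0.0
t: 8.95
eef_pos: [0.5263, -0.1142, 0.2299]
tcp_rot: [[-0.821, -0.571, 0.0], [-0.571, 0.821, -0.001], [0.0, -0.001, -1.0]]
contact_force: [0.2, -0.1, 0.4]
finger_gap: 0.993
gripper_force: 0.0
coarse (527, -110, 123, 47, 34.4, array([259., 170.]))
[ 0.5263 -0.1142  0.2299] [[-0.821 -0.571]
 [-0.571  0.821]] 124.8513364921684
```

View pics/w3.png

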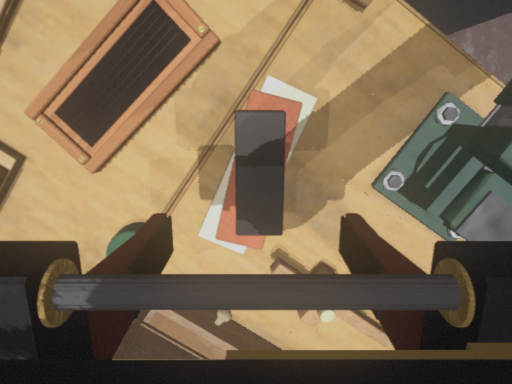

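The picture shows the coarse stone uncovered at (259,172), on orange and white. It matches the earlier measurement, so I'll grasp it.

```bash
python3 -m pendant '[[[-3,3,20,0,0,0,80],[0,0,45,0,0,0,80],[0,0,45,0,0,0,80],[0,0,40,0,0,0,80],[0,0,15,0,0,0,80],[0,0,5,0,0,0,80],[0,0,0,0,0,0,40],[0,0,0,0,0,0,40],[0,0,0,0,0,0,40],[0,0,0,0,0,0,40],[0,0,0,0,0,0,40],[0,0,0,0,0,0,40]]]' 35
```

```text
t: 10.2
eef_pos: [0.5286, -0.1067, 0.0607]
tcp_rot: [[-0.817, -0.577, 0.002], [-0.577, 0.817, -0.0], [-0.002, -0.001, -1.0]]
contact_force: [-0.2, 0.2, 6.6]
finger_gap: 0.544
gripper_force: 35.0
```

```bash
python3 -m pendant '[[[0,0,-5,0,0,0,40],[0,0,-20,0,0,0,40],[0,0,-40,0,0,0,40],[0,0,-45,0,0,0,40],[0,0,-35,0,0,0,40],[0,0,-15,0,0,0,40],[-13,19,0,0,0,0,40],[-26,39,0,0,0,0,40],[-26,39,0,0,0,0,40],[-26,39,0,0,0,0,40],[-26,39,0,0,0,0,40],[-26,39,0,0,0,0,40]]]' && python3 -m pendant '[[[-26,39,0,0,0,0,40],[-26,39,0,0,0,0,40],[-12,18,0,0,0,4,40],[0,0,0,0,0,8.2,40],[0,0,0,0,0,8.2,40],[0,0,0,0,0,4,40],[0,0,0,0,0,0,40],[0,0,0,0,0,0,40]]]'
python3 - <<'E'
from h import *
s,im,C=snap("wrist","w4.png"); h=cv2.cvtColor(cv2.medianBlur(im,3),cv2.COLOR_BGR2HSV)
R=s["tcp_rot"];print(s["eef_pos"].round(4),R[:2,:2].round(3), np.degrees(np.arctan2(R[1,1],R[0,1])))
E
```

```text
t: 11.4
eef_pos: [0.5198, 0.1523, 0.2196]
tcp_rot: [[-0.817, -0.577, -0.001], [-0.577, 0.817, -0.0], [0.001, 0.0, -1.0]]
contact_force: [0.8, -0.8, -2.5]
finger_gap: 0.543
gripper_force: 35.0
t: 12.2
eef_pos: [0.5172, 0.266, 0.2194]
tcp_rot: [[-0.982, -0.191, -0.001], [-0.191, 0.982, -0.001], [0.001, -0.0, -1.0]]
contact_force: [-0.3, 0.3, -3.1]
finger_gap: 0.542
gripper_force: 35.0
[0.5172 0.266  0.2194] [[-0.982 -0.191]
 [-0.191  0.982]] 100.99360542763355
```

View pics/w4.png

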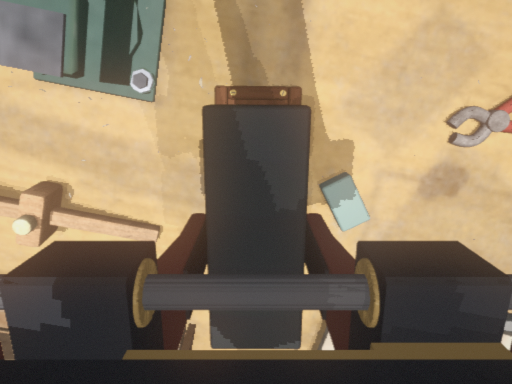

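The held coarse stone is lined up over the coarse holder, whose near end shows at (258,95). The dressing stone waits at (345,200). I'll compute the along-axis offset from both near edges.

```bash
python3 - <<'E'
from h import *
s=robot.observe(); C=cam("wrist",s); R=s["tcp_rot"]; e=s["eef_pos"]
def rel(p,z): return ((ray(C,p,z)-e)@R*1000).round(1)[:,:2]
print("stone near corners (tool mm)",rel([(204,106),(309,106)],.2337))
print("stone bottom far corner?",rel([(211,348),(300,348)],.2337))
print("holder near corners", rel([(215,86),(301,86)],.02))
# from w2 mat centre in tool frame
print("holder est rel", ((np.array([.5195,.2645,e[2]])-e)@R*1000).round(1))
im=cv2.imread("pics/w4.png"); print(im[70:115:1,258].mean(1).round().astype(int))
E
```

```text
stone near corners (tool mm) [[ 64.3 -22.3]
 [ 64.3  22.7]]
stone bottom far corner? [[-57.8 -23.3]
 [-57.7  22.8]]
holder near corners [[ 81.4 -42.5]
 [ 81.4  46.8]]
holder est rel [-1.8 -1.8 -0. ]
[120 120 120 123 121 121 120 118 118 117 118 115 112 110 110 107  70  69
  69  71  66  69  70  71  73  71  69  67  58  57  69  69  66  70  62  50
  56  60  62  65  69  69  67  67  69]
```

```bash
python3 -m pendant '[[[-5,0,25,0,0,0,40],[0,0,45,0,0,0,40],[0,0,45,0,0,0,40],[0,0,40,0,0,0,40],[0,0,20,0,0,0,40],[0,0,10,0,0,0,40],[0,0,5,0,0,0,40],[0,0,0,0,0,0,40]]]'
```

```text
t: 13.05
eef_pos: [0.523, 0.2672, 0.03]
tcp_rot: [[-0.982, -0.189, 0.0], [-0.189, 0.982, 0.0], [-0.0, 0.0, -1.0]]
contact_force: [-0.2, 0.4, -2.8]
finger_gap: 0.541
gripper_force: 35.0
```

```bash
python3 -m pendant '[[[0,0,3,0,0,0,40],[0,0,2,0,0,0,40],[0,0,1,0,0,0,40],[0,0,0,0,0,0,40]]]'
```

```text
t: 13.45
eef_pos: [0.523, 0.2674, 0.0248]
tcp_rot: [[-0.982, -0.189, 0.001], [-0.189, 0.982, 0.001], [-0.001, 0.001, -1.0]]
contact_force: [-1.8, -0.8, 4.7]
finger_gap: 0.542
gripper_force: 35.0
```

```bash
python3 -m pendant '[[[0,0,0,0,0,0,60],[0,0,0,0,0,0,80],[0,0,0,0,0,0,87],[0,0,-15,0,0,0,87],[0,0,-40,0,0,0,87],[0,0,-45,0,0,0,87],[0,0,-45,0,0,0,87],[0,0,-40,0,0,0,87],[0,0,-15,0,0,0,87],[0,0,0,0,0,0,87]]]'
python3 - <<'E'
from h import *
s,im,C=snap("wrist","w5.png"); h=cv2.cvtColor(im,cv2.COLOR_BGR2HSV)
roi=np.zeros(h.shape[:2],bool); roi[20:250,190:330]=1
for p in[(257,150),(257,60),(225,150)]: print(h[p[1],p[0]])
for b in blobs(roi&(h[...,2]<125)&(h[...,1]<60),C,.039,300): print("coarse",b)
E
```

```text
t: 14.45
eef_pos: [0.524, 0.2676, 0.2275]
tcp_rot: [[-0.982, -0.188, 0.005], [-0.188, 0.982, 0.004], [-0.006, 0.003, -1.0]]
contact_force: [-0.9, 0.5, -0.6]
finger_gap: 0.994
gripper_force: 0.0
[15 20 51]
[ 17 111 122]
[ 13 135  70]
coarse (520, 267, 122, 46, 10.8, array([255., 160.]))
```

View pics/w5.png

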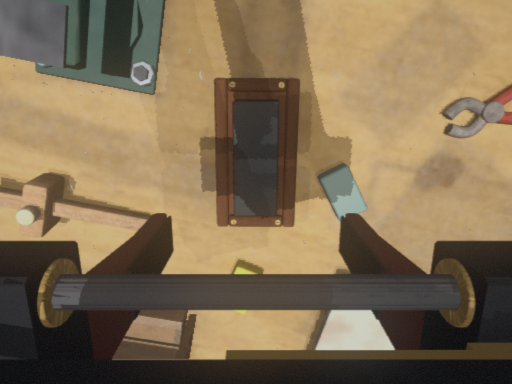

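The coarse stone lies in its recess at (255,158), the outer frame of the holder running from (216,78) to (297,226). I'll check the centring while moving on to the pile.

```bash
python3 - <<'E'
from h import *
s=robot.observe(); C=cam("wrist",s)
w=ray(C,[(216,78),(299,78),(296,226),(217,226)],.02)[:,:2]*1000
print(w.mean(0).round(1), [np.linalg.norm(w[i]-w[i-1]).round() for i in range(4)])
E
python3 -m pendant '[[[4,-23,0,0,0,-5,87],[8,-46,0,0,0,0,87],[8,-46,0,0,0,0,87],[8,-46,0,0,0,0,87],[8,-46,0,0,0,0,87],[8,-46,0,0,0,0,87],[8,-46,0,0,0,0,87],[8,-46,0,0,0,0,87],[0,-20,0,0,0,-5,87],[0,0,0,0,0,0,87],[0,0,0,0,0,0,87]]]'
python3 - <<'E'
from h import *
s,im,C=snap("wrist","w6.png"); h=cv2.cvtColor(cv2.medianBlur(im,5),cv2.COLOR_BGR2HSV)
roi=np.zeros(h.shape[:2],bool); roi[20:245,200:320]=1
for b in blobs(roi&(h[...,0]<14)&(h[...,1]>90)&(h[...,1]<180),C,.05,300): print("orange",b)
R=s["tcp_rot"];print(s["eef_pos"].round(4),R[:2,:2].round(3), np.degrees(np.arctan2(R[1,1],R[0,1])))
E
```

```text
[516.2 267.5] [np.float64(165.0), np.float64(87.0), np.float64(165.0), np.float64(92.0)]
t: 15.6
eef_pos: [0.5617, -0.1002, 0.2222]
tcp_rot: [[-0.935, -0.354, -0.003], [-0.354, 0.935, 0.0], [0.002, 0.001, -1.0]]
contact_force: [0.2, -0.2, -0.5]
finger_gap: 0.99
gripper_force: 0.0
orange (531, -110, 164, 56, 21.6, array([257., 132.]))
[ 0.5617 -0.1002  0.2222] [[-0.935 -0.354]
 [-0.354  0.935]] 110.72772856748001
```

View pics/w6.png

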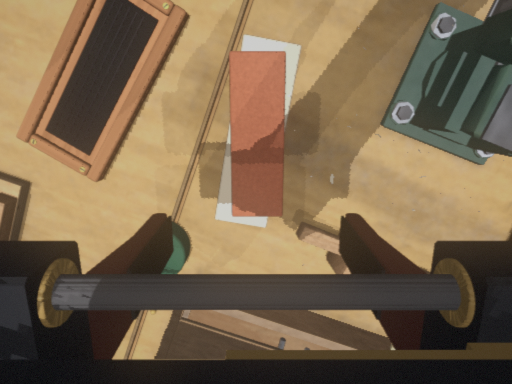

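The medium stone is uncovered at (257,133), with white below it askew. The vice plate corner is at (385,128) and its body at (490,130). I'll check the clearance of the gripper body before descending.

```bash
python3 - <<'E'
from h import *
s=robot.observe(); C=cam("wrist",s); im=cv2.imread("pics/w6.png"); h=cv2.cvtColor(im,cv2.COLOR_BGR2HSV)
for p,z in [((385,125),.01),((455,105),.05),((470,120),.1),((470,120),.14),((485,140),.14),((460,60),.1)]: print(p,z,ray(C,p,z).round(3))
ct=cam("top")
for p in [(190,203),(210,203),(225,235),(224,205)]: print("top",p,ray(ct,p,.14).round(3)[0],ray(ct,p,.02).round(3)[0])
roi=np.zeros(h.shape[:2],bool); roi[0:182,18:190]=1
m=cv2.morphologyEx((roi&(h[...,2]<90)&(h[...,1]<110)).astype(np.uint8),cv2.MORPH_OPEN,np.ones((3,3)))
for b in blobs(m,C,.014,300): print("mat",b)
print("frame", ray(C,[(19,137),(97,180)],.02).round(3))
a=cv2.imread("pics/top0.png")[190:290,165:245]; cv2.imwrite("pics/vice.png",cv2.resize(a,None,fx=6,fy=6,interpolation=cv2.INTER_CUBIC))
E
```

```text
(385, 125) 0.01 [[0.473 0.02  0.01 ]]
(455, 105) 0.05 [[0.434 0.06  0.05 ]]
(470, 120) 0.1 [[0.45 0.05 0.1 ]]
(470, 120) 0.14 [[0.457 0.026 0.14 ]]
(485, 140) 0.14 [[0.466 0.043 0.14 ]]
(460, 60) 0.1 [[0.412 0.019 0.1  ]]
top (190, 203) [0.455 0.096 0.14 ] [0.466 0.115 0.02 ]
top (210, 203) [0.456 0.043 0.14 ] [0.468 0.058 0.02 ]
top (225, 235) [0.374 0.001 0.14 ] [0.377 0.012 0.02 ]
top (224, 205) [0.451 0.007 0.14 ] [0.463 0.017 0.02 ]
mat (535, -286, 163, 53, -11.1, array([101.,  74.]))
frame [[ 0.626 -0.349  0.02 ]
 [ 0.643 -0.258  0.02 ]]
```

View pics/vice.png

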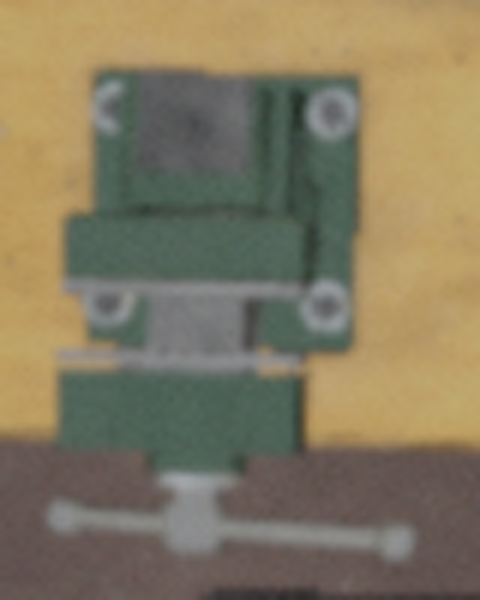

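The vice's tall body ends at about y = 0.03, and the gripper body reaches only about -0.03, so it is clear. Grasping the medium stone.

```bash
python3 -m pendant '[[[32,2,20,0,0,-0.8,87],[0,0,40,0,0,0,87],[0,0,45,0,0,0,87],[0,0,45,0,0,0,87],[0,0,25,0,0,0,87],[0,0,10,0,0,0,87],[0,0,2,0,0,0,50],[0,0,0,0,0,0,45],[0,0,0,0,0,0,45],[0,0,0,0,0,0,45],[0,0,0,0,0,0,45],[0,0,0,0,0,0,45]]]' 40
```

```text
t: 16.85
eef_pos: [0.5327, -0.11, 0.0378]
tcp_rot: [[-0.93, -0.369, 0.002], [-0.369, 0.93, 0.0], [-0.002, -0.0, -1.0]]
contact_force: [-1.8, 1.1, 8.3]
finger_gap: 0.606
gripper_force: 39.9
```

```bash
python3 -m pendant '[[[0,0,-5,0,0,0,45],[0,0,-20,0,0,0,45],[0,0,-40,0,0,0,45],[0,0,-45,0,0,0,45],[0,0,-40,0,0,0,45],[0,0,-15,0,0,0,45],[10,-25,0,0,0,0,45],[16,-42,0,0,0,0,45],[16,-42,0,0,0,0,45],[16,-40,0,0,0,0,45],[6,-16,0,0,0,4,45],[0,0,0,0,0,8.2,45]]]' && python3 -m pendant '[[[0,0,0,0,0,8.2,45],[0,0,0,0,0,8.2,45],[0,0,0,0,0,4.2,45],[0,0,0,0,0,0,45],[0,0,0,0,0,0,45]]]'
python3 - <<'E'
from h import *
s,im,C=snap("wrist","w7.png")
R=s["tcp_rot"];print(s["eef_pos"].round(4),R[:2,:2].round(3), np.degrees(np.arctan2(R[1,1],R[0,1])))
E
```

```text
t: 18.05
eef_pos: [0.5313, -0.2913, 0.2014]
tcp_rot: [[-0.988, -0.155, -0.001], [-0.155, 0.988, -0.002], [0.002, -0.002, -1.0]]
contact_force: [0.8, 0.2, -4.4]
finger_gap: 0.609
gripper_force: 39.9
t: 18.55
eef_pos: [0.533, -0.2868, 0.2013]
tcp_rot: [[-0.982, 0.191, -0.001], [0.191, 0.982, 0.0], [0.001, 0.0, -1.0]]
contact_force: [0.6, -0.1, -4.4]
finger_gap: 0.61
gripper_force: 39.9
[ 0.533  -0.2868  0.2013] [[-0.982  0.191]
 [ 0.191  0.982]] 78.9960996262231
```

View pics/w7.png

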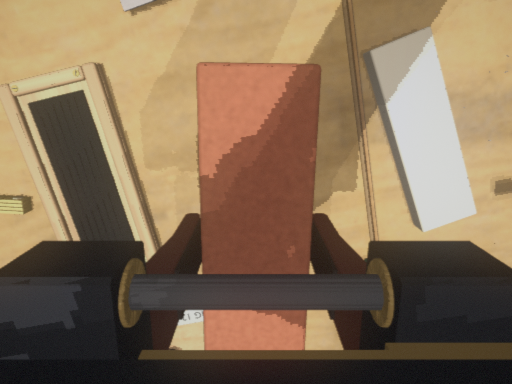

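The held medium stone hides its holder. The fine stone at (423,130) is now free, and the fine holder is at (85,160). I'll check the stone's offset in the grip and measure the other two.

```bash
python3 - <<'E'
from h import *
s=robot.observe(); C=cam("wrist",s); R=s["tcp_rot"]; e=s["eef_pos"]
print("near corners", ((ray(C,[(197,64),(320,66)],.2135)-e)@R*1000).round(1))
print("holder rel", ((np.array([.534,-.287,e[2]])-e)@R*1000).round(1))
im=cv2.imread("pics/w7.png"); h=cv2.cvtColor(im,cv2.COLOR_BGR2HSV)
roi=np.zeros(h.shape[:2],bool); roi[20:240,360:485]=1
for b in blobs(roi&(h[...,1]<60)&(h[...,2]>90),C,.025,300): print("fine",b)
E
```

```text
near corners [[ 81.4 -24.8 -12. ]
 [ 80.7  27.2 -12. ]]
holder rel [-0.9  0.  -0. ]
fine (535, -115, 198, 66, 10.8, array([422., 129.]))
```

```bash
python3 -m pendant '[[[0,0,25,0,0,0,45],[0,0,45,0,0,0,45],[0,0,45,0,0,0,45],[0,0,35,0,0,0,45],[0,0,13,0,0,0,45],[0,0,6,0,0,0,45],[0,0,0,0,0,0,45]]]'
```

```text
t: 19.3
eef_pos: [0.5338, -0.2875, 0.0332]
tcp_rot: [[-0.981, 0.193, 0.001], [0.193, 0.981, -0.0], [-0.001, -0.0, -1.0]]
contact_force: [0.1, 0.8, -4.6]
finger_gap: 0.609
gripper_force: 39.9
```

```bash
python3 -m pendant '[[[0,0,3,0,0,0,45],[0,0,1,0,0,0,45],[0,0,1,0,0,0,45],[0,0,0,0,0,0,45]]]'
```

```text
t: 19.7
eef_pos: [0.5337, -0.287, 0.0282]
tcp_rot: [[-0.981, 0.193, 0.001], [0.193, 0.981, -0.0], [-0.001, 0.0, -1.0]]
contact_force: [0.7, -0.1, -3.4]
finger_gap: 0.612
gripper_force: 39.9
```

```bash
python3 -m pendant '[[[0,0,1,0,0,0,45],[0,0,1,0,0,0,45],[0,0,0,0,0,0,45]]]'
```

```text
t: 20.0
eef_pos: [0.5336, -0.2871, 0.0268]
tcp_rot: [[-0.981, 0.193, 0.001], [0.193, 0.981, 0.0], [-0.001, 0.001, -1.0]]
contact_force: [-3.2, 2.4, 7.7]
finger_gap: 0.615
gripper_force: 39.9
```

```bash
python3 -m pendant '[[[0,0,0,0,0,0,65],[0,0,0,0,0,0,87],[0,0,0,0,0,0,87],[0,0,-15,0,0,0,87],[0,0,-40,0,0,0,87],[0,0,-45,0,0,0,87],[0,0,-45,0,0,0,87],[0,0,-40,0,0,0,87],[0,0,-15,0,0,0,87],[0,0,0,0,0,0,87]]]'
python3 - <<'E'
from h import *
s,im,C=snap("wrist","w8.png"); h=cv2.cvtColor(cv2.medianBlur(im,3),cv2.COLOR_BGR2HSV)
roi=np.zeros(h.shape[:2],bool); roi[0:250,180:340]=1
for b in blobs(roi&(h[...,0]<10)&(h[...,1]>110),C,.039,300): print("medium",b)
E
python3 -m pendant '[[[8,43,0,0,0,0,87],[8,43,0,0,0,0,87],[8,43,0,0,0,0,87],[8,43,0,0,0,0,87],[0,0,0,0,0,-8,87],[0,0,0,0,0,-8,87],[0,0,0,0,0,-6,87],[0,0,0,0,0,0,87],[0,0,0,0,0,0,87]]]'
python3 - <<'E'
from h import *
s,im,C=snap("wrist","w9.png"); h=cv2.cvtColor(cv2.medianBlur(im,5),cv2.COLOR_BGR2HSV)
roi=np.zeros(h.shape[:2],bool); roi[20:270,180:330]=1
for b in blobs(roi&(h[...,1]<60)&(h[...,2]>90),C,.025,300): print("fine",b)
R=s["tcp_rot"];print(s["eef_pos"].round(4),R[:2,:2].round(3), np.degrees(np.arctan2(R[1,1],R[0,1])))
cv2.imwrite("pics/w89.png",np.hstack([cv2.resize(cv2.imread("pics/w8.png"),(400,300)),cv2.resize(im,(400,300))]))
E
```

```text
t: 21.0
eef_pos: [0.5343, -0.2878, 0.2286]
tcp_rot: [[-0.981, 0.193, 0.005], [0.193, 0.981, -0.001], [-0.005, -0.0, -1.0]]
contact_force: [0.9, -1.0, -1.5]
finger_gap: 0.993
gripper_force: 0.0
medium (534, -287, 164, 54, -11.9, array([257., 155.]))
t: 21.95
eef_pos: [0.5344, -0.1121, 0.2243]
tcp_rot: [[-0.983, -0.185, -0.002], [-0.185, 0.983, 0.0], [0.002, 0.0, -1.0]]
contact_force: [0.1, -0.4, 0.5]
finger_gap: 0.99
gripper_force: 0.0
fine (534, -111, 197, 60, 10.7, array([256., 157.]))
[ 0.5344 -0.1121  0.2243] [[-0.983 -0.185]
 [-0.185  0.983]] 100.66021237044222
```

View pics/w89.png

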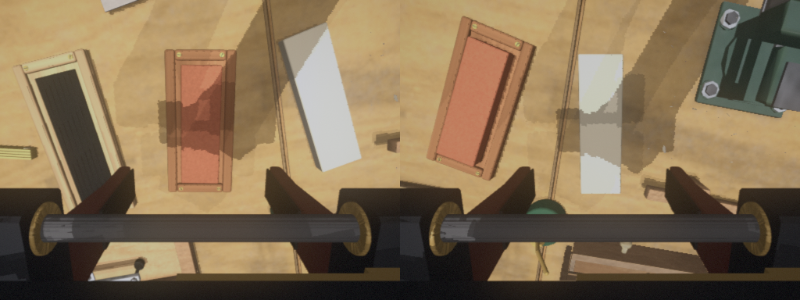

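Left half: the medium stone sits centred in its holder at (200,120). Right half: the fine stone is under the gripper at (600,123). The gauge end is clear of the fingers, so I'll grasp.

```bash
python3 -m pendant '[[[0,0,25,0,0,0,87],[0,0,45,0,0,0,87],[0,0,45,0,0,0,87],[0,0,45,0,0,0,87],[0,0,33,0,0,0,87],[0,0,14,0,0,0,87],[0,0,4,0,0,0,87],[0,0,1,0,0,0,50],[0,0,0,0,0,0,50],[0,0,0,0,0,0,50],[0,0,0,0,0,0,50],[0,0,0,0,0,0,50]]]' 45
```

```text
t: 23.2
eef_pos: [0.536, -0.1115, 0.0149]
tcp_rot: [[-0.982, -0.189, 0.002], [-0.189, 0.982, 0.001], [-0.002, 0.001, -1.0]]
contact_force: [-1.6, 2.8, 8.1]
finger_gap: 0.676
gripper_force: 45.0
```

```bash
python3 -m pendant '[[[0,0,-4,0,0,0,50],[0,0,-10,0,0,0,50],[0,0,-20,0,0,0,50],[0,0,-40,0,0,0,50],[0,0,-45,0,0,0,50],[0,0,-45,0,0,0,50],[0,0,-20,0,0,0,50],[0,0,0,0,0,0,50]]]'
python3 - <<'E'
from h import *
im=cv2.imread("pics/w8.png"); h=cv2.cvtColor(im,cv2.COLOR_BGR2HSV)
R=np.array([[-0.981,.193,.005],[.193,.981,-.001],[-.005,0,-1.]])
s={"tcp_rot":R,"eef_pos":np.array([.5343,-.2878,.2286])}; C=cam("wrist",s)
roi=np.zeros(h.shape[:2],bool); roi[80:240,30:170]=1
m=cv2.morphologyEx((roi&(h[...,2]<85)).astype(np.uint8),cv2.MORPH_OPEN,np.ones((3,3)))
for b in blobs(m,C,.014,300): print("mat",b)
w=ray(C,[(27,83),(113,64)],.02); print("frame near corners",w.round(3))
p,q=w[0],w[1]; u=(p-q)/np.linalg.norm(p-q)  # q -> p
ax=np.array([-u[1],u[0],0]); ax*=np.sign(ax[0]); print("width",np.linalg.norm(p-q),"ang",np.degrees(np.arctan2(ax[1],ax[0])),"centre",(p+q)/2+.122*ax)
E
```

```text
t: 24.0
eef_pos: [0.5365, -0.1127, 0.2009]
tcp_rot: [[-0.982, -0.188, 0.006], [-0.188, 0.982, 0.0], [-0.006, -0.001, -1.0]]
contact_force: [1.0, -0.3, -6.7]
finger_gap: 0.675
gripper_force: 45.0
mat (517, -451, 186, 92, 2.0, array([106., 175.]))
frame near corners [[ 0.405 -0.51   0.02 ]
 [ 0.405 -0.415  0.02 ]]
width 0.09511995725287457 ang 0.41057729402478776 centre [ 0.52697695 -0.46127684  0.02      ]
```

```bash
python3 -m pendant '[[[1,-20,0,0,0,0,50],[3,-42,0,0,0,0,50],[3,-42,0,0,0,0,50],[3,-42,0,0,0,0,50],[3,-42,0,0,0,0,50],[2,-40,0,0,0,0,50],[0,-20,0,0,0,4.4,50],[0,0,0,0,0,4.4,50],[0,0,0,0,0,0,50],[0,0,0,0,0,0,50]]]'
python3 - <<'E'
from h import *
s,im,C=snap("wrist","w10.png")
R=s["tcp_rot"];print(s["joint_positions"].round(),s["eef_pos"].round(4),R[:2,:2].round(3), np.degrees(np.arctan2(R[1,1],R[0,1])))
E
```

```text
t: 25.0
eef_pos: [0.5665, -0.3574, 0.1957]
tcp_rot: [[-0.999, -0.039, -0.003], [-0.039, 0.999, 0.002], [0.003, 0.002, -1.0]]
contact_force: [0.4, 0.3, -6.1]
finger_gap: 0.678
gripper_force: 45.0
[  5.  33.  36.  88. -20.  66. 137.] [ 0.5665 -0.3574  0.1957] [[-0.999 -0.039]
 [-0.039  0.999]] 92.20675359461525
```

View pics/w10.png

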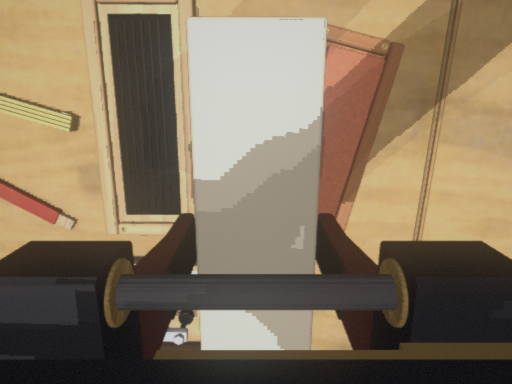

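The fine holder's whole recess shows at (147,115), beside the held fine stone (258,150). I'll measure both.

```bash
python3 - <<'E'
from h import *
im=cv2.imread("pics/w10.png"); h=cv2.cvtColor(im,cv2.COLOR_BGR2HSV)
s=robot.observe(); C=cam("wrist",s); R=s["tcp_rot"]; e=s["eef_pos"]
roi=np.zeros(h.shape[:2],bool); roi[0:230,95:190]=1
m=cv2.morphologyEx((roi&(h[...,2]<85)).astype(np.uint8),cv2.MORPH_OPEN,np.ones((3,3)))
for b in blobs(m,C,.014,300): print("mat",b)
print("stone near corners",((ray(C,[(189,22),(326,20)],.2058)-e)@R*1000).round(1))
print("frame width", ray(C,[(94,105),(193,105)],.02).round(3), "far end", ray(C,[(150,236)],.02).round(3),"near",ray(C,[(142,3)],.02).round(3))
d=((np.array([.522,-.468,e[2]])-e)@R*1000); print(d.round())
E
```

```text
mat (524, -469, 197, 58, 2.1, array([146., 112.]))
stone near corners [[ 98.3 -28.   -9.4]
 [ 99.1  29.2  -9.3]]
frame width [[ 0.51  -0.518  0.02 ]
 [ 0.507 -0.421  0.02 ]] far end [[ 0.647 -0.469  0.02 ]] near [[ 0.417 -0.467  0.02 ]]
[  49. -109.   -0.]
```

```bash
python3 -m pendant '[[[12,-28,0,0,0,0,50],[18,-40,0,0,0,0,50],[13,-30,0,0,0,0,50],[5,-12,0,0,0,0,50],[0,0,0,0,0,0,50],[0,0,25,0,0,0,50],[0,0,45,0,0,0,50],[0,0,45,0,0,0,50],[0,0,30,0,0,0,50],[0,0,13,0,0,0,50],[0,0,3,0,0,0,50],[0,0,0,0,0,0,50]]]'
```

```text
t: 26.25
eef_pos: [0.5242, -0.4701, 0.0377]
tcp_rot: [[-0.999, -0.037, 0.001], [-0.037, 0.999, -0.001], [-0.001, -0.001, -1.0]]
contact_force: [-0.1, -1.1, -6.4]
finger_gap: 0.681
gripper_force: 45.0
```

```bash
python3 -m pendant '[[[0,0,3,0,0,0,50],[0,0,3,0,0,0,50],[0,0,2,0,0,0,50],[0,0,1,0,0,0,50],[0,0,0,0,0,0,50]]]'
```

```text
t: 26.75
eef_pos: [0.5235, -0.4704, 0.029]
tcp_rot: [[-0.999, -0.036, 0.001], [-0.036, 0.999, -0.0], [-0.001, -0.0, -1.0]]
contact_force: [-1.3, 2.3, 4.0]
finger_gap: 0.678
gripper_force: 45.0
```

```bash
python3 -m pendant '[[[0,0,0,0,0,0,70],[0,0,0,0,0,0,87],[0,0,0,0,0,0,87],[0,0,-15,0,0,0,87],[0,0,-40,0,0,0,87],[0,0,-45,0,0,0,87],[0,0,-45,0,0,0,87],[0,0,-40,0,0,0,87],[0,0,-15,0,0,0,87],[0,0,0,0,0,0,87]]]'
python3 - <<'E'
from h import *
s,im,C=snap("wrist","w11.png"); h=cv2.cvtColor(cv2.medianBlur(im,5),cv2.COLOR_BGR2HSV)
roi=np.zeros(h.shape[:2],bool); roi[10:262,180:330]=1
for b in blobs(roi&(h[...,1]<50)&(h[...,2]>90),C,.039,300): print("fine",b)
E
python3 -m pendant '[[[-3,30,0,0,0,0,87],[-3,48,0,0,0,0,87],[-3,48,0,0,0,0,87],[-3,48,0,0,0,0,87],[-3,48,0,0,0,0,87],[-3,48,0,0,0,0,87],[-3,48,0,0,0,0,87],[-3,48,0,0,0,0,87],[-3,48,0,0,0,0,87],[-3,48,0,0,0,0,87],[-3,48,0,0,0,0,87],[-3,48,0,0,0,0,87]]]' && python3 -m pendant '[[[-3,48,0,0,0,0,87],[-3,48,0,0,0,0,87],[-3,48,0,0,0,0,87],[-3,48,0,0,0,0,87],[-3,48,0,0,0,0,87],[-3,48,0,0,0,-8.5,87],[0,0,0,0,0,-8.5,87],[0,0,0,0,0,-8.5,87],[0,0,0,0,0,-8.5,87],[0,0,0,0,0,-1,87],[0,0,0,0,0,0,87]]]'
python3 - <<'E'
from h import *
s,im,C=snap("wrist","w12.png"); h=cv2.cvtColor(cv2.medianBlur(im,5),cv2.COLOR_BGR2HSV)
teal=(h[...,0]>50)&(h[...,0]<105)&(h[...,1]>20)&(h[...,2]>70); teal[262:]=0
for b in blobs(teal,C,.022,300): print("teal",b)
R=s["tcp_rot"];print(s["eef_pos"].round(4),R[:2,:2].round(3), np.degrees(np.arctan2(R[1,1],R[0,1])))
cv2.imwrite("pics/w1112.png",np.hstack([cv2.resize(cv2.imread("pics/w11.png"),(400,300)),cv2.resize(im,(400,300))]))
E
```

```text
t: 27.75
eef_pos: [0.5238, -0.4713, 0.2312]
tcp_rot: [[-0.999, -0.036, 0.004], [-0.036, 0.999, -0.003], [-0.004, -0.003, -1.0]]
contact_force: [-0.3, 0.7, 0.5]
finger_gap: 0.993
gripper_force: 0.0
fine (521, -471, 196, 58, 1.9, array([257., 154.]))
t: 29.0
eef_pos: [0.5376, 0.0908, 0.2257]
tcp_rot: [[-0.999, -0.036, -0.003], [-0.036, 0.999, -0.001], [0.003, -0.001, -1.0]]
contact_force: [1.2, 0.1, 0.0]
finger_gap: 0.992
gripper_force: 0.0
t: 30.1
eef_pos: [0.5461, 0.3767, 0.2259]
tcp_rot: [[-0.8, -0.6, -0.002], [-0.6, 0.8, -0.001], [0.003, 0.0, -1.0]]
contact_force: [-0.3, -0.3, -0.8]
finger_gap: 0.989
gripper_force: 0.0
teal (543, 374, 56, 31, 37.5, array([256., 158.]))
[0.5461 0.3767 0.2259] [[-0.8 -0.6]
 [-0.6  0.8]] 126.85647260050754
```

View pics/w1112.png

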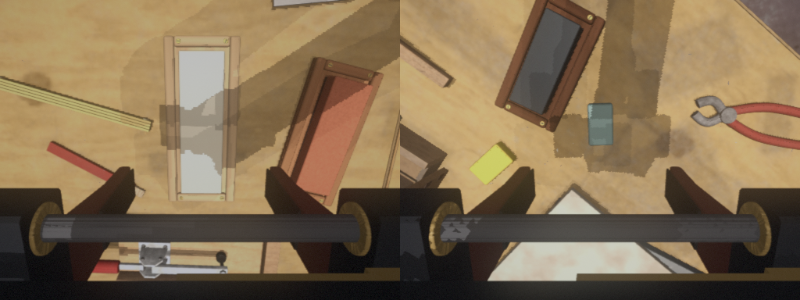

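Left half: the fine stone is in its recess at (203,120). Right half: the dressing stone waits at (600,124), with the yellow look-alike at (492,162) left alone. Grasping the blue-green one.

```bash
python3 -m pendant '[[[4,0,25,0,0,0,60],[0,0,45,0,0,0,60],[0,0,45,0,0,0,60],[0,0,45,0,0,0,60],[0,0,37,0,0,0,60],[0,0,14,0,0,0,60],[0,0,4,0,0,0,60],[0,0,0,0,0,0,30],[0,0,0,0,0,0,30],[0,0,0,0,0,0,30],[0,0,0,0,0,0,30],[0,0,0,0,0,0,30]]]' 20
```

```text
t: 31.35
eef_pos: [0.5445, 0.3756, 0.0145]
tcp_rot: [[-0.798, -0.603, 0.002], [-0.603, 0.798, 0.002], [-0.003, 0.0, -1.0]]
contact_force: [-0.7, -0.8, 6.5]
finger_gap: 0.412
gripper_force: 19.9
```

```bash
python3 -m pendant '[[[0,0,-5,0,0,0,30],[0,0,-20,0,0,0,30],[0,0,-40,0,0,0,30],[0,0,-45,0,0,0,30],[0,0,-45,0,0,0,30],[0,0,-40,0,0,0,30],[0,0,-15,0,0,2.7,30],[0,0,0,0,0,8,30],[0,0,0,0,0,8,30],[0,0,0,0,0,8,30],[0,0,0,0,0,8,30],[0,0,0,0,0,0,30]]]' && python3 -m pendant '[[[3,-20,0,0,0,0,30],[3,-40,0,0,0,0,30],[3,-48,0,0,0,0,30],[3,-48,0,0,0,0,30],[3,-48,0,0,0,0,30],[3,-48,0,0,0,0,30],[3,-48,0,0,0,0,30],[3,-48,0,0,0,0,30],[3,-48,0,0,0,0,30],[3,-48,0,0,0,0,30],[3,-48,0,0,0,0,30],[3,-48,0,0,0,0,30]]]' && python3 -m pendant '[[[3,-48,0,0,0,0,30],[3,-48,0,0,0,0,30],[3,-48,0,0,0,0,30],[3,-48,0,0,0,0,30],[3,-48,0,0,0,0,30],[3,-45,0,0,0,0,30],[0,-20,0,0,0,0,30],[0,0,0,0,0,0,30],[0,0,0,0,0,0,30]]]'
python3 - <<'E'
from h import *
s,im,C=snap("wrist","w13.png"); h=cv2.cvtColor(cv2.medianBlur(im,5),cv2.COLOR_BGR2HSV)
roi=np.zeros(h.shape[:2],bool); roi[10:200,180:330]=1
for b in blobs(roi&(h[...,1]<50)&(h[...,2]>90),C,.039,300): print("fine",b)
R=s["tcp_rot"];e=s["eef_pos"];print(s["eef_pos"].round(4),R[:2,:2].round(3)); print(((np.array([.521,-.471,e[2]])-e)@R*1000).round(1))
E
```

```text
t: 32.55
eef_pos: [0.5433, 0.3748, 0.2228]
tcp_rot: [[-0.999, -0.039, -0.0], [-0.039, 0.999, -0.0], [0.0, -0.0, -1.0]]
contact_force: [-0.0, 0.3, -1.9]
finger_gap: 0.407
gripper_force: 19.9
t: 33.75
eef_pos: [0.5294, -0.168, 0.2231]
tcp_rot: [[-0.999, -0.046, 0.001], [-0.046, 0.999, 0.0], [-0.001, 0.0, -1.0]]
contact_force: [0.1, 0.9, -0.6]
finger_gap: 0.409
gripper_force: 19.9
t: 34.65
eef_pos: [0.524, -0.4716, 0.2222]
tcp_rot: [[-0.999, -0.043, -0.0], [-0.043, 0.999, 0.001], [0.0, 0.001, -1.0]]
contact_force: [0.1, 0.7, -1.0]
finger_gap: 0.406
gripper_force: 19.9
fine (547, -471, 78, 26, -87.5, array([256., 188.]))
fine (476, -472, 105, 59, 1.5, array([257., 118.]))
[ 0.524  -0.4716  0.2222] [[-0.999 -0.043]
 [-0.043  0.999]]
[3.  0.7 0. ]
```

View pics/w13.png

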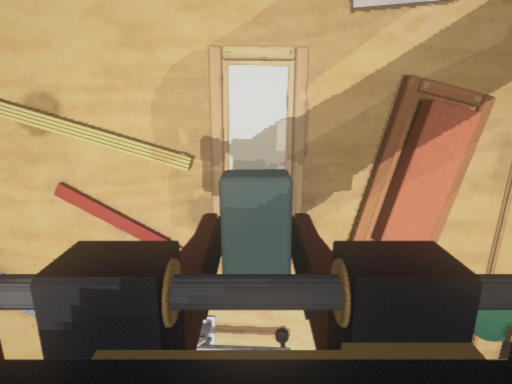

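The dressing stone is held at (256,225), in line with the fine stone at (258,118). I'll shift 3 mm along tool x and lower it to TCP z of about 0.0535.

```bash
python3 -m pendant '[[[3,0,25,0,0,0,30],[0,0,45,0,0,0,30],[0,0,45,0,0,0,30],[0,0,30,0,0,0,30],[0,0,12,0,0,0,30],[0,0,3,0,0,0,30],[0,0,0,0,0,0,30]]]'
```

```text
t: 35.4
eef_pos: [0.5223, -0.4717, 0.0639]
tcp_rot: [[-0.999, -0.043, 0.001], [-0.043, 0.999, -0.001], [-0.001, -0.001, -1.0]]
contact_force: [0.0, -0.1, -0.6]
finger_gap: 0.406
gripper_force: 19.9
```

```bash
python3 -m pendant '[[[0,0,4,0,0,0,30],[0,0,3,0,0,0,30],[0,0,2,0,0,0,30],[0,0,1,0,0,0,30],[0,0,0,0,0,0,30]]]'
```

```text
t: 35.9
eef_pos: [0.5215, -0.4719, 0.0535]
tcp_rot: [[-0.999, -0.041, 0.001], [-0.041, 0.999, 0.0], [-0.001, 0.0, -1.0]]
contact_force: [-1.1, 2.0, 5.2]
finger_gap: 0.406
gripper_force: 19.9
```

```bash
python3 -m pendant '[[[0,0,0,0,0,0,50],[0,0,0,0,0,0,70],[0,0,0,0,0,0,80],[0,0,-15,0,0,0,80],[0,0,-40,0,0,0,80],[0,0,-45,0,0,0,80],[0,0,-45,0,0,0,80],[0,0,-25,0,0,0,80],[0,0,0,0,0,0,80],[0,0,0,0,0,0,80]]]'
python3 - <<'E'
from h import *
s,im,C=snap("wrist","w14.png"); h=cv2.cvtColor(cv2.medianBlur(im,5),cv2.COLOR_BGR2HSV)
teal=(h[...,0]>50)&(h[...,0]<105)&(h[...,1]>20)&(h[...,2]>60); teal[262:]=0; teal[:,:200]=0; teal[:,310:]=0
for b in blobs(teal,C,.061,200): print("teal",b)
_,top,_=snap("top","top9.png")
cv2.imwrite("pics/end.png",np.hstack([cv2.resize(top,(400,300)),cv2.resize(im,(400,300))]))
E
```

```text
t: 36.9
eef_pos: [0.5214, -0.4719, 0.2237]
tcp_rot: [[-0.999, -0.041, 0.001], [-0.041, 0.999, -0.001], [-0.001, -0.001, -1.0]]
contact_force: [-0.4, 1.8, -0.8]
finger_gap: 0.911
gripper_force: 0.0
teal (518, -472, 59, 34, 3.0, array([256., 164.]))
```

View pics/end.png

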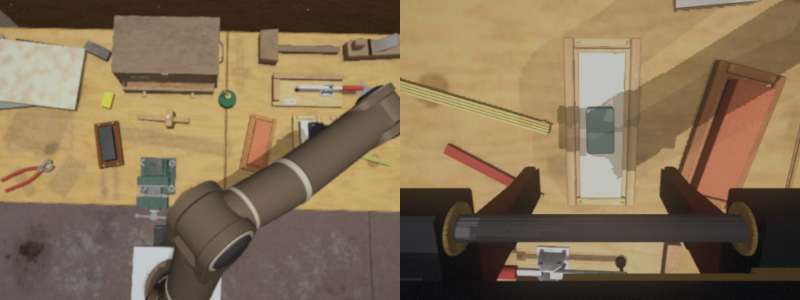

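The dressing stone lies at (600,130) on the fine stone, measured at (518,-472) mm against the fine stone's (521,-471) mm. The coarse and medium stones are in their holders and the gauge is in place.

```bash
python3 -c "
from rig import robot
print(robot.hand_in())"
```

```text
the job is handed in; nothing more can be done
None
```

The job is handed in at about 37 s: all three stones measured within about 4 mm of their holders' centres, the dressing stone lies within about 4 mm of the fine stone's centre, and the marking gauge and chisel were left alone; the judge gave no verdict.

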